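# Take the bayonet cap off the clay extruder

## Robot

A 7-joint arm with a two-finger parallel gripper is mounted at the origin on the work surface. World frame = base frame: x ahead of the robot, y to its left, z up, the work surface at z = 0. Lengths are in m, angles in rad, forces in N, time in s.
With the tool pointing down it reaches from about 0.35 to 0.9 m from the base axis. Payload 8.1 kg.
Tool frame: the origin (TCP) lies midway between the tips of the shut fingers; the grasp point (between the pads) lies 19 mm behind it (arm.hold_point_z is the z of the grasp point in the tool frame, in m); z points along the fingers, y is the line along which they close (so a half turn about z gives the same grasp; the last joint's range is limited). The gripper opens to 92 mm and grips with 3 to 60 N. Pads are 19 mm wide; open, the fingers measure 130 mm over their backs; the gripper's body (75 mm by 190 mm) begins 47 mm behind the grasp point.
Start: joints at [-1.42, 0.434, 0.025, 1.573, -0.012, 1.134, -0.075], TCP at [0.157, 0.605, 0.227] pointing down, gripper open.
Joint ranges: [-2.62, 2.62], [-0.44, 2.09], [-1.27, 1.32], [0.08, 2.57], [-1.32, 4.46], [0.12, 2], [-2.74, 2.74]. Speed limits (rad/s): [2.22, 2.22, 3.01, 3.01, 3.14, 3.14, 3.14].

## Interface

Orientations are given as a rotation vector (axis times angle).
In Python, from cell import arm, get_image, camera_params, job gives the robot as it stands.
- The arm moves only by the tool send_rows, never from a script. Its argument "deltas" is a list of rows, each a list of 3 entries, a list of its own where there are three numbers: the shift along the world's x, y, z in m, then the turn, a rotation vector about the world's x, y, z in rad, then the finger opening in m, from 0 to 0.0918. In form: [[[tx, ty, tz], [ax, ay, az], gripper], ...]. A call has exactly 10 rows; each row shifts and turns the commanded pose from where the row before left it; what a row does not reach is not made up. A row lasts 1/10 s, in which the tool goes at most 50 mm and 8.59 degrees, less where a joint would pass 70% of its speed; a pose out of reach is approached as far as the arm can. A call with a gripper value outside its range is refused whole. The fingers move at their own pace and stop on an object; "force" is the grip in N (left out, the last holds). Time passes only in rows, so rows that do not move let the fingers close, or fill a call up. It gives the time, the measured TCP pose, the force and the opening at its end, in the units of the state.
- arm.observe(): the state, without advancing time (a new reading comes with each control period).
- get_image(name): name is "scene" or "top" or "wrist"; returns the picture (400x640x3 uint8, red, green, blue); there is no depth.
- camera_params(name): a dict with "fov_y" (degrees; the focal length in pixels is half the picture's height over the tangent of half this angle, whatever the lens; pixels are square), "cx", "cy" (the principal point, pixels), "distortion" ([k1, k2, p1, p2, k3] as OpenCV has them; the pictures are not rectified), "rvec" (rotation vector, rad) and "tvec" (3), from world to camera coordinates, as OpenCV has them. Camera axes: x right, y down, z forward; pixel columns grow to the right and rows downward; lengths in m; the calibration is good to about 2 mm. A picture is of the moment at which its call begins: read the wrist's pose just before it. camera_params takes no time and is no camera call; for the wrist camera it gives the pose at the moment of the call.
- job.sign_off(): hands the job in, once; it reports no verdict.
The state is a dict: "clock": time; "joints": joint angles; "dq": joint speeds; "joint_efforts": joint torques, N m; "position": TCP position; "ee_rot": TCP orientation; "force": force on the tool from outside, world axes, zero at the start; "ft_torque": the same for the moment, N m; "width": opening from 0.0 (shut) to 1.0 (fully open).
Only numpy, scipy, OpenCV 4.12 (cv2) and the standard library are available. Lean on these libraries where they do the work, as an engineer would, in place of code of your own. Each camera call takes 0.05 s, during which the arm holds its last target. There are 200 camera calls.

## Task

Open the upright clay extruder so it can be loaded: press its release button fully down (it stays down), push the cap down a little against its spring, turn it counterclockwise seen from above until it gently meets its stop, within a quarter turn, and lift it straight off. Set the cap down gently on the round plywood bat, upright with its grip bar on top and all of it over the bat. Force nothing, and leave the vase, the jar and the scraper where they are.

Things in the scene. Friction and masses are not known exactly. Their poses are not given: they have to be found in the camera images.
- mouth (a point): Middle of the barrel's mouth, on its axis, 100 mm over the bench; axes as the barrel. Turned counterclockwise seen from above, the lugs meet a hard stop somewhere between 43 and 86 degrees from the locked position, to be felt: it differs each time. The cap comes out only at the stop or up to 7 degrees before it; best 3 to 4 degrees before it. Farther back the lip holds it.
- button: Release button beside the barrel: flat round steel top, 18 mm in diameter, facing up, with 24 mm free between its middle and the cap's rim. Origin: middle of its top, 64 mm from the barrel's axis; 110 mm over the bench when up (locked), 101 mm when fully down. It slides against 3 N of friction to a hard end and stays there. Its arm bears a pin that stands in the cap's notch until fully down.
- barrel: Extruder, fixed to the bench: upright aluminium barrel, 68 mm in diameter, on a grey 130 x 130 x 14 mm base. Origin: on the barrel's axis, at the bench; z up, -x points to the release button. A lip in the mouth has two 2 mm deep pockets in its underside that hold the cap's lugs (clockwise turning is blocked) and two exits, set by a hidden adjusting ring and not seen while the cap is on.
- cap: Loose steel bayonet cap, about 0.25 kg, 60 mm tall: plug 44 mm in diameter and 18 mm tall with two side lugs (along y), above it a flange 80 mm in diameter and 7 mm thick, notched at -x, then a straight grip bar. Origin: middle of the plug's underside; z up, x along the bar. Locked: origin 86 mm over the bench on the barrel's axis, x as the barrel's x within 3 degrees; 1.5 mm play sideways.
- grip_bar (a point): Point in the cap's bar on its axis, 48 mm over the cap's origin. Bar: 60 mm long (cap's x), 18 mm thick (y), from 25 to 60 mm over the cap's origin; grip it across its thickness. A spring holds the cap up with 4 N; a 7 N push sinks it the 2 mm that free it to turn out of the pockets, 10 N nearly the 4 mm where it meets the barrel hard. At the exit the spring lifts it 2 mm at most.
- bat: Round plywood bat lying fixed on the bench, 180 mm in diameter, 12 mm thick; origin at the middle of its underside. It lies left or right of the extruder, with the white bowl on the other side.
- bowl: White bowl with clay trimmings, fixed, 170 mm in diameter, 55 mm tall; origin at the middle of its underside. Not the place for the cap.
- vase: Loose grey clay vase, 84 mm in diameter, 100 mm tall, behind the extruder; origin at its underside. Leave it alone.
- slip_jar: Loose closed jar, 60 mm in diameter, 80 mm tall, behind the extruder; origin at its underside. Leave it alone.
- scraper: Loose flat scraper with a wooden handle, about 160 mm long, lying on the bench behind the extruder; origin at its underside. Leave it alone.
There are look-alikes about, which are no part of the job. Leave any blue or pink look-alike of the cap alone.

How it is judged:
By the outcome, as a careful person would: the job done as asked, in the order asked, and still so for the second after the job is handed in, with the robot touching nothing.
It also fails if it takes over 72 s, if anything falls off the work surface, if the arm or the gripper's body presses on something with over 40 N, if the wrist force passes 120 N, or if a joint passes its speed limit or range.

## Working session

There is one attempt and no reset: what is moved stays moved. The work goes in short steps, Python scripts to look and compute and a tool call to move; the robot and the scene stay as the last step left them, time stands still between calls to the robot, and variables do not carry over. Pictures are saved under pics/ and viewed, on a budget of 10 in all, crops included, one or two more only if the job needs it, and the job is handed in when it is done.

Besides the shell and the picture viewer there is one more tool, called after "Call:" by a JSON object that holds its "method" and its "body". send_rows: Moves the arm, as the interface text tells. Its arguments: {"type":"object","properties":{"deltas":{"type":"array","items":{"type":"array"}},"force":{"type":"number"}},"required":["deltas"]}

```bash
ls; mkdir -p pics; python3 - <<'E'
from cell import arm,get_image,camera_params,job
import cv2
for n in("scene","top"):
    cv2.imwrite(f"pics/{n}0.png",get_image(n)[:,:,::-1]); print(n,camera_params(n))
s=arm.observe();print(s, arm.hold_point_z)
E
```

```text
pics
scene {'fov_y': 42.56626492051095, 'cx': 319.0120456591263, 'cy': 199.96774122513216, 'distortion': array([-0.01012179,  0.        ,  0.        ,  0.        ,  0.        ]), 'rvec': array([ 1.71080373,  1.8463459 , -0.7173216 ]), 'tvec': array([ 0.05017543, -0.31984889,  1.50207425])}
top {'fov_y': 53.44624141015922, 'cx': 316.31757260094207, 'cy': 206.15000054462678, 'distortion': array([-0.01983958,  0.        ,  0.        ,  0.        ,  0.        ]), 'rvec': array([ 2.20601006, -2.1818371 ,  0.13779374]), 'tvec': array([-0.02457492,  0.57376401,  0.96255251])}
{'clock': 0.1, 'joints': array([-1.41961957,  0.43516551,  0.02496398,  1.57401099, -0.01160478,
        1.13398598, -0.07510571]), 'dq': array([ 0.00151102, -0.00215385,  0.00089046, -0.00279803, -0.00069998,
        0.00139626,  0.00056565]), 'joint_efforts': array([ 3.21474930e-03, -6.69118166e+01,  9.88151059e-01, -3.15141320e+01,
       -6.04384742e-02,  3.74350639e-02,  8.82184941e-05]), 'position': array([0.15684271, 0.60452626, 0.22601386]), 'ee_rot': array([-3.97661885e-01, -3.11626279e+00,  2.23616095e-03]), 'force': array([ 0.80225072, -0.48790112,  0.21540824]), 'ft_torque': array([ 0.00402158,  0.06229614, -0.02896567]), 'width': 1.0002767446756928} -0.0188
```

View pics/scene0.png

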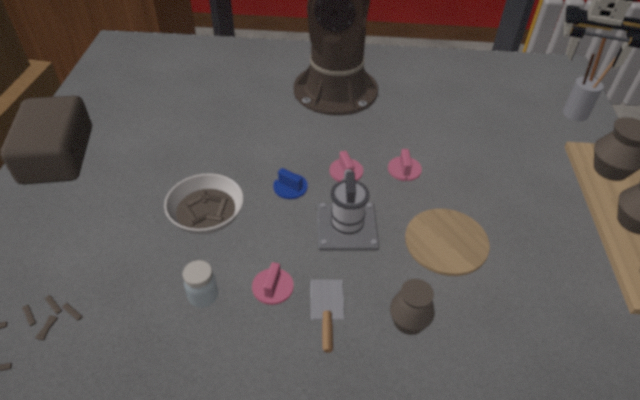

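View pics/top0.png

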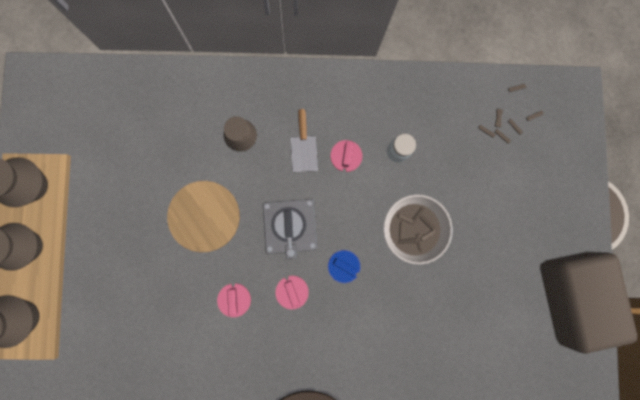

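The scene view shows the extruder at (348,215) with the grey steel cap on it, the bat at (447,240), the bowl at (205,203), and pink and blue look-alike caps around them. The top view shows the extruder at (289,226) with its button towards the robot at (291,252), the bat at (203,216), and a pink look-alike in front at (291,292). The only cap that fits is the grey one on the barrel. Next I'll measure from an enlarged crop.

```bash
cat > h.py <<'E'
import numpy as np,cv2
from scipy.spatial.transform import Rotation as R
from cell import arm,get_image,camera_params,job
def KD(p):
    f=200/np.tan(np.radians(p["fov_y"]/2)); return np.array([[f,0,p["cx"]],[0,f,p["cy"]],[0,0,1]]),np.array(p["distortion"])
def proj(p,X):
    K,D=KD(p); return cv2.projectPoints(np.atleast_2d(np.array(X,float)),p["rvec"],p["tvec"],K,D)[0][:,0]
def ray(p,uv,z):
    K,D=KD(p); n=cv2.undistortPoints(np.array(uv,float).reshape(-1,1,2),K,D)[:,0]
    Rm=cv2.Rodrigues(p["rvec"])[0]; c=-Rm.T@p["tvec"]; d=np.c_[n,np.ones(len(n))]@Rm
    return c+d*((z-c[2])/d[:,2])[:,None]
def st():
    s=arm.observe(); r=R.from_rotvec(s["ee_rot"]).as_matrix()
    print("t",round(s["clock"],2),"p",s["position"].round(4),"y",r[:,1].round(3),"z",r[:,2].round(3),"F",s["force"].round(1),"T",s["ft_torque"].round(2),"w",round(s["width"]*.0918,4),"q",s["joints"].round(2)); return s
E
python3 - <<'E'
from h import *
p=camera_params("top"); print(ray(p,[[291,252]],.11),ray(p,[[289,224]],.11),ray(p,[[203,216]],.012),ray(p,[[240,134]],.05))
print(proj(p,[st()["position"],[0,0,0]]))
im=cv2.imread("pics/top0.png")
# base corners grey; bat by colour
hsv=cv2.cvtColor(im,cv2.COLOR_BGR2HSV)
m=cv2.inRange(hsv,(8,60,70),(30,255,255)); m[:, :150]=0; m[:160]=0; m[:,260:]=0
c=max(cv2.findContours(m,0,1)[0],key=cv2.contourArea); e=cv2.fitEllipse(c); print(e,ray(p,[e[0]],.012))
s=im[176:276,239:359]; cv2.imwrite("pics/crop1.png",cv2.resize(s,None,fx=6,fy=6,interpolation=2))
E
```

```text
[[0.46239296 0.04082912 0.11      ]] [[0.52525524 0.04626904 0.11      ]] [[0.54696555 0.26379315 0.012     ]] [[0.74698789 0.17148122 0.05      ]]
t 0.1 p [0.1568 0.6045 0.226 ] y [ 0.251  0.968 -0.001] z [-0.    -0.001 -1.   ] F [ 0.8 -0.5  0.2] T [ 0.    0.06 -0.03] w 0.0918 q [-1.42  0.44  0.02  1.57 -0.01  1.13 -0.08]
[[-14.01390898 414.43777528]
 [306.2468537  441.27654791]]
((202.97622680664062, 216.10626220703125), (70.4427719116211, 72.22026062011719), 67.70012664794922) [[0.54669948 0.26384303 0.012     ]]
```

View pics/crop1.png

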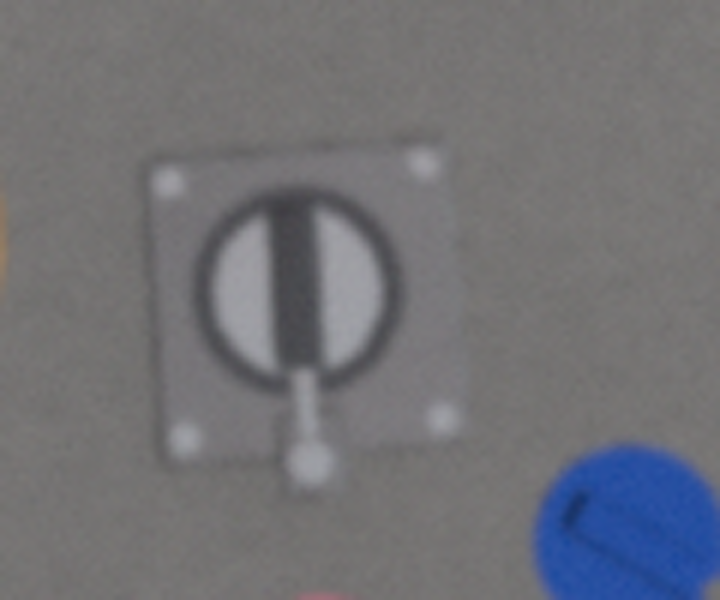

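The crop shows the steel cap centred at about pixel (288.6,224.3), its bar nearly along world x, and the button at about (290.8,253.2). It sits on the grey base with its bolts in view, so this is the real one; blue and pink are look-alikes.

```bash
python3 - <<'E'
from h import *
p=camera_params("top"); f=lambda x,y:[239+(x+.5)/6-.5,176+(y+.5)/6-.5]
C=ray(p,[f(298,290)],.111)[0];B=ray(p,[f(311,463)],.110)[0]
b=ray(p,[f(168,182),f(425,163),f(442,418),f(185,438)],.016)
print("cap",C,"btn",B,np.linalg.norm(C-B),np.degrees(np.arctan2(*(C-B)[1::-1])))
print(b.mean(0),[np.degrees(np.arctan2(*(b[i]-b[j])[1::-1])) for i,j in((0,3),(1,2))],[np.degrees(np.arctan2(*(b[i]-b[j])[1::-1]))-90 for i,j in((0,1),(3,2))])
print(ray(p,[f(291,200),f(300,368)],.146))
q=camera_params("scene"); print(proj(q,[C,B,[.5467,.2638,.012]]))
E
```

```text
cap [0.52538189 0.04793072 0.111     ] btn [0.46070656 0.04211301 0.11      ] 0.06494415984191015 5.140068064014378
[0.52546487 0.04801028 0.016     ] [np.float64(4.917844720072646), np.float64(4.41888956193783)] [np.float64(4.99091192310226), np.float64(4.957304220383165)]
[[0.55649348 0.04981195 0.146     ]
 [0.49576735 0.04562029 0.146     ]]
[[350.07249692 193.51676472]
 [348.15046582 172.18857875]
 [446.75078485 238.72574415]]
```

Call:
{"method": "send_rows", "body": {"deltas": [[[0.014,-0.027,0],[0,0,0.016],0],[[0.014,-0.027,0],[0,0,0.016],0],[[0.014,-0.027,0],[0,0,0.016],0],[[0.014,-0.027,0],[0,0,0.016],0],[[0.014,-0.027,0],[0,0,0.016],0],[[0.014,-0.027,0],[0,0,0.016],0],[[0.014,-0.027,0],[0,0,0.016],0],[[0.014,-0.027,0],[0,0,0.016],0],[[0.014,-0.027,0],[0,0,0.016],0],[[0.014,-0.027,0],[0,0,0.016],0]], "force": 20}}

```text
clock: 1.1
position: [0.2973, 0.3336, 0.2265]
ee_rot: [-0.146, -3.138, 0.001]
force: [0.6, 0.3, -0.7]
width: 0.175
```

Call:
{"method": "send_rows", "body": {"deltas": [[[0.0164,-0.0291,0],[0,0,0.0178],0],[[0.0164,-0.0291,0],[0,0,0.0178],0],[[0.0164,-0.0291,0],[0,0,0.0178],0],[[0.0164,-0.0291,0],[0,0,0.0178],0],[[0.0164,-0.0291,0],[0,0,0.0178],0],[[0.0164,-0.0291,0],[0,0,0.0178],0],[[0.0164,-0.0291,0],[0,0,0.0178],0],[[0.0164,-0.0291,0],[0,0,0.0178],0],[[0.0164,-0.0291,0],[0,0,0.0178],0],[[0.0164,-0.0291,0],[0,0,0.0178],0]]}}

```text
clock: 2.1
position: [0.4612, 0.0427, 0.2266]
ee_rot: [0.133, -3.138, -0.0]
force: [1.1, 0.4, 0.6]
width: 0.006
```

```bash
python3 - <<'E'
from h import *
s=st();p=camera_params("wrist");cv2.imwrite("pics/w1.png",get_image("wrist")[:,:,::-1])
print(proj(p,[s["position"],[.4616,.0425,.11],[.5254,.048,.146]]))
E
```

```text
t 2.1 p [0.4612 0.0427 0.2266] y [-0.085  0.996  0.   ] z [-0.  0. -1.] F [1.1 0.4 0.6] T [ 0.08 -0.08 -0.04] w 0.0006 q [-0.53  0.17  0.38  1.97 -0.07  1.01  1.53]
[[319.42899448 250.50370126]
 [319.51932206 196.77713361]
 [319.61234276 277.17648531]]
```

View pics/w1.png

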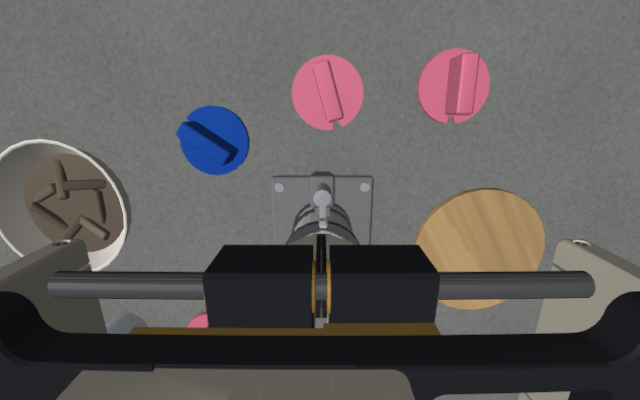

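The view shows the button at (322,197) where I predicted (319.5,196.8), so the error is about 1 mm. I'll descend onto it with shut fingers.

Call:
{"method": "send_rows", "body": {"deltas": [[[0,0,-0.013],[0,0,0],0],[[0,0,-0.013],[0,0,0],0],[[0,0,-0.013],[0,0,0],0],[[0,0,-0.013],[0,0,0],0],[[0,0,-0.013],[0,0,0],0],[[0,0,-0.013],[0,0,0],0],[[0,0,-0.013],[0,0,0],0],[[0,0,-0.013],[0,0,0],0],[[0,0,-0.006],[0,0,0],0],[[0,0,-0.0015],[0,0,0],0]]}}

```text
clock: 3.15
position: [0.4604, 0.044, 0.1146]
ee_rot: [0.132, -3.137, 0.001]
force: [0.6, -0.1, -0.1]
width: 0.003
```

Call:
{"method": "send_rows", "body": {"deltas": [[[0,0,-0.001],[0,0,0],0],[[0,0,-0.001],[0,0,0],0],[[0,0,-0.001],[0,0,0],0],[[0,0,-0.001],[0,0,0],0],[[0,0,-0.001],[0,0,0],0],[[0,0,-0.001],[0,0,0],0],[[0,0,-0.001],[0,0,0],0],[[0,0,-0.001],[0,0,0],0],[[0,0,-0.001],[0,0,0],0],[[0,0,-0.001],[0,0,0],0]]}}

```text
clock: 4.15
position: [0.461, 0.044, 0.1052]
ee_rot: [-0.132, 3.139, 0.0]
force: [0.4, 1.2, 2.8]
width: 0.006
```

Call:
{"method": "send_rows", "body": {"deltas": [[[0,0,-0.0007],[0,0,0],0],[[0,0,-0.0007],[0,0,0],0],[[0,0,-0.0007],[0,0,0],0],[[0,0,-0.0007],[0,0,0],0],[[0,0,-0.0007],[0,0,0],0],[[0,0,-0.0007],[0,0,0],0],[[0,0,0],[0,0,0],0],[[0,0,0],[0,0,0],0],[[0,0,0],[0,0,0],0],[[0,0,0],[0,0,0],0]]}}

```text
clock: 5.15
position: [0.4611, 0.044, 0.1013]
ee_rot: [-0.132, 3.139, 0.0]
force: [-0.4, -0.0, 5.5]
width: 0.004
```

Call:
{"method": "send_rows", "body": {"deltas": [[[0,0,-0.0005],[0,0,0],0],[[0,0,-0.0005],[0,0,0],0],[[0,0,0],[0,0,0],0],[[0,0,0],[0,0,0],0],[[0,0,0],[0,0,0],0],[[0,0,0],[0,0,0],0],[[0,0,0],[0,0,0],0],[[0,0,0],[0,0,0],0],[[0,0,0],[0,0,0],0],[[0,0,0],[0,0,0],0]]}}

```text
clock: 6.15
position: [0.4612, 0.044, 0.1011]
ee_rot: [-0.132, 3.138, 0.001]
force: [-4.7, 1.0, 21.3]
width: 0.002
```

The force rose from 5.5 to 21 N with no further travel, so the button is at its hard end (101 mm). Now I'll lift, turn the tool half a turn clockwise so the last joint has room, and open.

Call:
{"method": "send_rows", "body": {"deltas": [[[0,0,0.005],[0,0,0],0],[[0,0,0.015],[0,0,0],0],[[0,0,0.02],[0,0,0],0],[[0,0,0.02],[0,0,0],0.09],[[0,0,0.02],[0,0,-0.14],0.09],[[0,0,0.02],[0,0,-0.14],0.09],[[0,0,0.02],[0,0,-0.14],0.09],[[0.008,0.0005,0],[0,0,-0.14],0.09],[[0.008,0.0005,0],[0,0,-0.14],0.09],[[0.008,0.0005,0],[0,0,-0.14],0.09]]}}

```text
clock: 7.15
position: [0.4849, 0.0455, 0.22]
ee_rot: [-1.167, -2.916, 0.0]
force: [0.1, 0.3, -0.1]
width: 0.568
```

Call:
{"method": "send_rows", "body": {"deltas": [[[0.008,0.0005,0],[0,0,-0.14],0.09],[[0.008,0.0005,0],[0,0,-0.14],0.09],[[0.008,0.0005,0],[0,0,-0.14],0.09],[[0.008,0.0005,0],[0,0,-0.14],0.09],[[0.008,0.0005,0],[0,0,-0.14],0.09],[[0,0,0],[0,0,-0.14],0.09],[[0,0,0],[0,0,-0.14],0.09],[[0,0,0],[0,0,-0.14],0.09],[[0,0,0],[0,0,-0.14],0.09],[[0,0,0],[0,0,-0.14],0.09]]}}

```text
clock: 8.15
position: [0.5245, 0.0479, 0.2197]
ee_rot: [-2.772, -1.478, 0.001]
force: [0.4, -0.8, 0.5]
width: 0.983
```

Call:
{"method": "send_rows", "body": {"deltas": [[[0,0,0],[0,0,-0.14],0.09],[[0,0,0],[0,0,-0.14],0.09],[[0,0,0],[0,0,-0.14],0.09],[[0,0,0],[0,0,-0.14],0.09],[[0,0,0],[0,0,-0.14],0.09],[[0,0,0],[0,0,-0.14],0.09],[[0,0,0],[0,0,-0.063],0.09],[[0,0,0],[0,0,0],0.09],[[0,0,0],[0,0,0],0.09],[[0,0,0],[0,0,0],0.09]]}}

```text
clock: 9.15
position: [0.5248, 0.048, 0.22]
ee_rot: [-3.139, -0.132, 0.0]
force: [0.6, 0.3, 0.1]
width: 0.983
```

```bash
python3 - <<'E'
from h import *
s=st();p=camera_params("wrist");cv2.imwrite("pics/w2.png",get_image("wrist")[:,:,::-1])
print(proj(p,[s["position"],[.4616,.0425,.101],[.5254,.048,.146],[.5254,.048,.111]]))
E
```

```text
t 9.15 p [0.5248 0.048  0.22  ] y [ 0.084 -0.996 -0.   ] z [-0.  0. -1.] F [0.6 0.3 0.1] T [-0.08  0.14  0.05] w 0.0903 q [-0.97  0.43  1.08  1.88 -0.42  1.1  -1.21]
[[322.34751065 250.38324786]
 [322.07016855 256.39343343]
 [322.11454475 209.60313071]
 [322.03354985 197.83396085]]
```

View pics/w2.png

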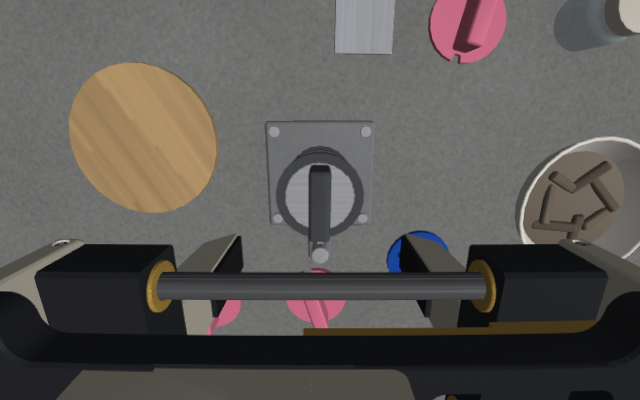

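The wrist view shows the cap centred at about (320,195), the bar parallel to the image columns, and the button at (320,256). Everything sits about 2 px left of prediction, which is roughly +2 mm in y. I'll check the circle numerically.

```bash
python3 - <<'E'
from h import *
p=camera_params("wrist"); im=cv2.imread("pics/w2.png"); g=cv2.cvtColor(im,6)
print(cv2.HoughCircles(cv2.GaussianBlur(g,(5,5),0)[120:260,250:390],cv2.HOUGH_GRADIENT,1,3,param1=80,param2=18,minRadius=30,maxRadius=50)[0][:6]+[250,120,0])
# column and row profiles
print("col thru x=305",g[140:250:2,305]); print("row 195",g[195,268:374:2]); print("bar row 205",g[205,300:342])
th=[[.5254+.04*np.cos(a),.05+.04*np.sin(a),.111] for a in np.linspace(0,6.28,5)[:4]]; print(proj(p,th))
print(ray(p,[[320,256]],.101),ray(p,[[320,205]],.146))
E
```

```text
[[319.5        194.5         43.79999924]
 [324.5        195.5         39.40000153]
 [312.5        187.5         43.79999924]
 [313.5        194.5         39.29999924]
 [310.5        190.5         43.79999924]
 [320.5        187.5         40.5       ]]
col thru x=305 [112 113 113 112 110  58  56  54  68  68  67  66  71 126 146 149 151 147
 145 147 150 146 143 146 151 146 146 148 146 148 148 141 150 148 146 149
 144 147 145 149 147 147 146  93  66  67  68  68 104 104 113 109 111 111
 108]
row 195 [ 84  96 110 110  77  68  68  66  68 132 144 144 145 145 145 145 145 145
 146 145 100  46  63  63  63  64  63  63  66  69  71  78 149 148 149 149
 149 150 149 150 150 150 150 125  66  67  68  67 107 112 112 114 110]
bar row 205 [149 149 149 149 149 148 148 149 103  47  48  58  63  63  63  63  63  64
  65  65  64  64  65  66  67  68  70  71  72  71  93 135 149 149 149 149
 149 149 149 148 149 149]
[[323.6024672  154.03001645]
 [276.17199542 194.12348698]
 [316.30661495 238.00260902]
 [363.23527735 201.3303912 ]]
[[0.46189451 0.04463    0.101     ]] [[0.52915495 0.05000328 0.146     ]]
```

Call:
{"method": "send_rows", "body": {"deltas": [[[0.001,0.002,-0.005],[0,0,0],0.09],[[0,0,-0.012],[0,0,0],0.09],[[0,0,-0.012],[0,0,0],0.09],[[0,0,-0.012],[0,0,0],0.09],[[0,0,-0.012],[0,0,0],0.09],[[0,0,-0.012],[0,0,0],0.09],[[0,0,-0.012],[0,0,0],0.09],[[0,0,-0.012],[0,0,0],0.09],[[0,0,-0.009],[0,0,0],0.09],[[0,0,-0.005],[0,0,0],0.09]]}}

```text
clock: 10.2
position: [0.5256, 0.0499, 0.1161]
ee_rot: [3.139, 0.13, -0.001]
force: [0.3, 0.8, 0.5]
width: 0.98
```

Call:
{"method": "send_rows", "body": {"deltas": [[[0,0,0],[0,0,0],0.05],[[0,0,0],[0,0,0],0.03],[[0,0,0],[0,0,0],0.024],[[0,0,0],[0,0,0],0.02],[[0,0,0],[0,0,0],0.016],[[0,0,0],[0,0,0],0.012],[[0,0,0],[0,0,0],0.008],[[0,0,0],[0,0,0],0.004],[[0,0,0],[0,0,0],0],[[0,0,0],[0,0,0],0]], "force": 30}}

```text
clock: 11.2
position: [0.526, 0.0497, 0.1171]
ee_rot: [3.139, 0.129, 0.0]
force: [0.3, -1.2, -0.7]
width: 0.195
```

```bash
python3 -c "
from h import *
st()"
```

```text
t 11.2 p [0.526  0.0497 0.1171] y [ 0.082 -0.997  0.   ] z [ 0. -0. -1.] F [ 0.3 -1.2 -0.7] T [-0.09  0.21  0.03] w 0.0179 q [-0.86  0.55  0.95  1.99 -0.58  0.9  -1.09]
```

Gripped at 18 mm with little side force. Next, push down about 2.5 mm.

Call:
{"method": "send_rows", "body": {"deltas": [[[0,0,-0.0005],[0,0,0],0],[[0,0,-0.0005],[0,0,0],0],[[0,0,-0.0005],[0,0,0],0],[[0,0,-0.0005],[0,0,0],0],[[0,0,-0.0005],[0,0,0],0],[[0,0,-0.0003],[0,0,0],0],[[0,0,0],[0,0,0],0],[[0,0,0],[0,0,0],0],[[0,0,0],[0,0,0],0],[[0,0,0],[0,0,0],0]]}}

```text
clock: 12.2
position: [0.526, 0.0497, 0.1145]
ee_rot: [3.139, 0.13, 0.0]
force: [-2.2, -2.0, 6.7]
width: 0.194
```

Call:
{"method": "send_rows", "body": {"deltas": [[[0,0,-0.0005],[0,0,0],0],[[0,0,0],[0,0,0.01],0],[[0,0,0],[0,0,0.02],0],[[0,0,0],[0,0,0.02],0],[[0,0,0],[0,0,0.02],0],[[0,0,0],[0,0,0.02],0],[[0,0,0],[0,0,0.02],0],[[0,0,0],[0,0,0.02],0],[[0,0,0],[0,0,0.02],0],[[0,0,0],[0,0,0],0]]}}

```text
clock: 13.2
position: [0.5267, 0.0501, 0.1143]
ee_rot: [-3.12, -0.366, -0.002]
force: [-0.1, -0.0, 6.0]
width: 0.2
```

```bash
python3 -c "
from h import *
st()"
```

```text
t 13.2 p [0.5267 0.0501 0.1143] y [ 0.231 -0.973 -0.   ] z [ 0.001  0.001 -1.   ] F [-0.1 -0.   6. ] T [-0.01  0.31 -0.05] w 0.0184 q [-0.83  0.54  0.9   1.99 -0.55  0.88 -0.96]
```

Call:
{"method": "send_rows", "body": {"deltas": [[[0,0,-0.0003],[0,0,0.04],0],[[0,0,0],[0,0,0.05],0],[[0,0,0],[0,0,0.05],0],[[0,0,0],[0,0,0.05],0],[[0,0,0],[0,0,0.05],0],[[0,0,0],[0,0,0.05],0],[[0,0,0],[0,0,0.05],0],[[0,0,0],[0,0,0.05],0],[[0,0,0],[0,0,0.05],0],[[0,0,0],[0,0,0.04],0]]}}

```text
clock: 14.2
position: [0.5269, 0.0505, 0.114]
ee_rot: [-2.943, -1.099, -0.003]
force: [0.2, 1.3, 7.6]
width: 0.193
```

```bash
python3 -c "
from h import *
s=st();r=R.from_rotvec(s['ee_rot']).as_matrix()[:,1];print(np.degrees(np.arctan2(r[0],-r[1])))"
```

```text
t 14.2 p [0.5269 0.0505 0.114 ] y [ 0.655 -0.755  0.   ] z [ 0.002  0.001 -1.   ] F [0.2 1.3 7.6] T [ 0.13  0.23 -0.09] w 0.0177 q [-0.74  0.49  0.76  1.98 -0.45  0.84 -0.58]
40.95618934371252
```

Call:
{"method": "send_rows", "body": {"deltas": [[[0,0,0],[0,0,0.012],0],[[0,0,0],[0,0,0.012],0],[[0,0,0],[0,0,0.012],0],[[0,0,0],[0,0,0.012],0],[[0,0,0],[0,0,0.012],0],[[0,0,0],[0,0,0.012],0],[[0,0,0],[0,0,0.012],0],[[0,0,0],[0,0,0.012],0],[[0,0,0],[0,0,0.012],0],[[0,0,0],[0,0,0.012],0]]}}

```text
clock: 15.2
position: [0.5268, 0.0505, 0.114]
ee_rot: [-2.873, -1.271, -0.003]
force: [0.1, 1.0, 7.1]
width: 0.192
```

```bash
cat >>h.py <<'E'
def ang():
    s=st();r=R.from_rotvec(s['ee_rot']).as_matrix()[:,1];print("ang",np.degrees(np.arctan2(r[0],-r[1]))-4.7)
E
python3 -c "
from h import *
ang()"
```

```text
t 15.2 p [0.5268 0.0505 0.114 ] y [ 0.74  -0.672  0.001] z [ 0.002  0.001 -1.   ] F [0.1 1.  7.1] T [ 0.12  0.25 -0.12] w 0.0176 q [-0.72  0.48  0.73  1.98 -0.43  0.83 -0.49]
ang 43.0431004104935
```

Call:
{"method": "send_rows", "body": {"deltas": [[[0,0,0],[0,0,0.01],0],[[0,0,0],[0,0,0.01],0],[[0,0,0],[0,0,0.01],0],[[0,0,0],[0,0,0.01],0],[[0,0,0],[0,0,0.01],0],[[0,0,0],[0,0,0.01],0],[[0,0,0],[0,0,0.01],0],[[0,0,0],[0,0,0.01],0],[[0,0,0],[0,0,0.01],0],[[0,0,0],[0,0,0.01],0]]}}

```text
clock: 16.2
position: [0.5268, 0.0504, 0.114]
ee_rot: [2.806, 1.413, 0.003]
force: [-0.6, 0.5, 7.5]
width: 0.196
```

```bash
python3 -c "
from h import *
ang()"
```

```text
t 16.2 p [0.5268 0.0504 0.114 ] y [ 0.803 -0.595  0.001] z [ 0.002  0.001 -1.   ] F [-0.6  0.5  7.5] T [ 0.05  0.23 -0.08] w 0.018 q [-0.7   0.47  0.7   1.98 -0.41  0.83 -0.41]
ang 48.76470258927352
```

Call:
{"method": "send_rows", "body": {"deltas": [[[0,0,0],[0,0,0.01],0],[[0,0,0],[0,0,0.01],0],[[0,0,0],[0,0,0.01],0],[[0,0,0],[0,0,0.01],0],[[0,0,0],[0,0,0.01],0],[[0,0,0],[0,0,0.01],0],[[0,0,0],[0,0,0.01],0],[[0,0,0],[0,0,0.01],0],[[0,0,0],[0,0,0.01],0],[[0,0,0],[0,0,0.01],0]]}}

```text
clock: 17.2
position: [0.5268, 0.0503, 0.114]
ee_rot: [2.732, 1.551, 0.003]
force: [-0.8, 0.4, 7.6]
width: 0.192
```

```bash
python3 -c "
from h import *
ang()"
```

```text
t 17.2 p [0.5268 0.0503 0.114 ] y [ 0.859 -0.512  0.001] z [ 0.002  0.001 -1.   ] F [-0.8  0.4  7.6] T [-0.02  0.28 -0.19] w 0.0177 q [-0.69  0.47  0.67  1.98 -0.39  0.82 -0.33]
ang 54.48608537065535
```

Call:
{"method": "send_rows", "body": {"deltas": [[[0,0,0],[0,0,0.007],0],[[0,0,0],[0,0,0.007],0],[[0,0,0],[0,0,0.007],0],[[0,0,0],[0,0,0.007],0],[[0,0,0],[0,0,0.007],0],[[0,0,0],[0,0,0.007],0],[[0,0,0],[0,0,0],0],[[0,0,0],[0,0,0],0],[[0,0,0],[0,0,0],0],[[0,0,0],[0,0,0],0]]}}

```text
clock: 18.2
position: [0.5266, 0.0497, 0.114]
ee_rot: [2.699, 1.606, 0.002]
force: [0.1, -1.6, 8.0]
width: 0.191
```

```bash
python3 -c "
from h import *
ang()"
```

```text
t 18.2 p [0.5266 0.0497 0.114 ] y [ 0.879 -0.477  0.001] z [ 0.001  0.    -1.   ] F [ 0.1 -1.6  8. ] T [-0.34  0.37 -0.29] w 0.0175 q [-0.68  0.46  0.66  1.98 -0.39  0.82 -0.3 ]
ang 56.81971652525568
```

Call:
{"method": "send_rows", "body": {"deltas": [[[0,0,0],[0,0,0.005],0],[[0,0,0],[0,0,0.005],0],[[0,0,0],[0,0,0.005],0],[[0,0,0],[0,0,0.005],0],[[0,0,0],[0,0,0],0],[[0,0,0],[0,0,0],0],[[0,0,0],[0,0,0],0],[[0,0,0],[0,0,0],0],[[0,0,0],[0,0,0],0],[[0,0,0],[0,0,0],0]]}}

```text
clock: 19.2
position: [0.5265, 0.0493, 0.114]
ee_rot: [2.683, 1.633, 0.001]
force: [-1.3, -2.7, 8.7]
width: 0.194
```

```bash
python3 -c "
from h import *
ang()"
```

```text
t 19.2 p [0.5265 0.0493 0.114 ] y [ 0.888 -0.46   0.001] z [ 0.001 -0.    -1.   ] F [-1.3 -2.7  8.7] T [-0.62  0.44 -0.27] w 0.0178 q [-0.67  0.46  0.66  1.98 -0.38  0.82 -0.28]
ang 57.94369376863607
```

Call:
{"method": "send_rows", "body": {"deltas": [[[0,0,0],[0,0,0.005],0],[[0,0,0],[0,0,0.005],0],[[0,0,0],[0,0,0.005],0],[[0,0,0],[0,0,0.005],0],[[0,0,0],[0,0,0],0],[[0,0,0],[0,0,0],0],[[0,0,0],[0,0,0],0],[[0,0,0],[0,0,0],0],[[0,0,0],[0,0,0],0],[[0,0,0],[0,0,0],0]]}}

```text
clock: 20.2
position: [0.5264, 0.0491, 0.114]
ee_rot: [2.667, 1.659, 0.001]
force: [-1.5, -3.2, 8.0]
width: 0.194
```

```bash
python3 -c "
from h import *
ang()"
```

```text
t 20.2 p [0.5264 0.0491 0.114 ] y [ 0.897 -0.442  0.001] z [ 0.001 -0.    -1.   ] F [-1.5 -3.2  8. ] T [-0.74  0.45 -0.44] w 0.0179 q [-0.67  0.46  0.65  1.98 -0.38  0.82 -0.26]
ang 59.06002239108272
```

The moment has climbed from -0.1 to -0.44 N m with the side force growing, so the stop is met. I'll back off in small steps and watch the moment.

Call:
{"method": "send_rows", "body": {"deltas": [[[0,0,0],[0,0,-0.01],0],[[0,0,0],[0,0,-0.01],0],[[0,0,0],[0,0,-0.01],0],[[0,0,0],[0,0,0],0],[[0,0,0],[0,0,0],0],[[0,0,0],[0,0,0],0],[[0,0,0],[0,0,0],0],[[0,0,0],[0,0,0],0],[[0,0,0],[0,0,0],0],[[0,0,0],[0,0,0],0]]}}

```text
clock: 21.2
position: [0.5264, 0.0491, 0.114]
ee_rot: [2.691, 1.62, 0.001]
force: [-2.3, -3.1, 8.1]
width: 0.195
```

```bash
python3 -c "
from h import *
ang()
p=camera_params('wrist');cv2.imwrite('pics/w3.png',get_image('wrist')[120:320,160:480,::-1].repeat(2,0).repeat(2,1))"
```

```text
t 21.2 p [0.5264 0.0491 0.114 ] y [ 0.884 -0.468  0.001] z [ 0.001 -0.001 -1.   ] F [-2.3 -3.1  8.1] T [-0.85  0.53 -0.02] w 0.0179 q [-0.67  0.46  0.66  1.98 -0.38  0.82 -0.29]
ang 57.39796619821592
```

View pics/w3.png

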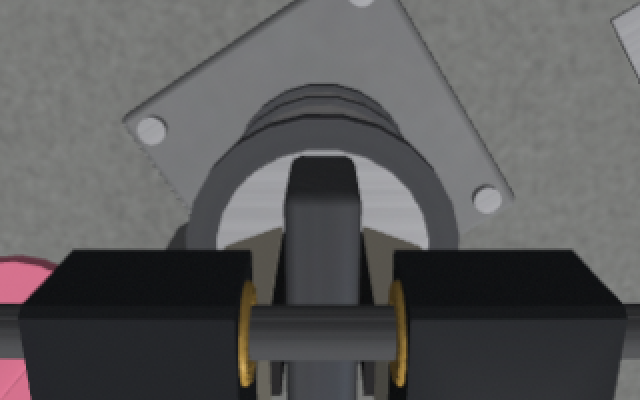

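The bar is still square in the pads (edges at columns 287 and 360 of the crop, both vertical), so it hasn't slipped. The stop is at about 56°, so I'll go back to about 53°.

Call:
{"method": "send_rows", "body": {"deltas": [[[0,0,0],[0,0,-0.01],0],[[0,0,0],[0,0,-0.01],0],[[0,0,0],[0,0,-0.01],0],[[0,0,0],[0,0,-0.01],0],[[0,0,0],[0,0,-0.01],0],[[0,0,0],[0,0,-0.01],0],[[0,0,0],[0,0,-0.01],0],[[0,0,0],[0,0,-0.007],0],[[0,0,0],[0,0,0],0],[[0,0,0],[0,0,0],0]]}}

```text
clock: 22.25
position: [0.5264, 0.0495, 0.1139]
ee_rot: [2.751, 1.516, 0.001]
force: [-1.0, -2.0, 6.6]
width: 0.194
```

```bash
python3 -c "
from h import *
ang()"
```

```text
t 22.25 p [0.5264 0.0495 0.1139] y [ 0.845 -0.534  0.001] z [ 0.001 -0.    -1.   ] F [-1.  -2.   6.6] T [-0.56  0.49  0.07] w 0.0178 q [-0.69  0.47  0.68  1.98 -0.4   0.83 -0.35]
ang 53.011810801787064
```

Call:
{"method": "send_rows", "body": {"deltas": [[[0,0,0.0005],[0,0,0],0],[[0,0,0.0005],[0,0,0],0],[[0,0,0.0005],[0,0,0],0],[[0,0,0.0005],[0,0,0],0],[[0,0,0.0005],[0,0,0],0],[[0,0,0.0005],[0,0,0],0],[[0,0,0],[0,0,0],0],[[0,0,0],[0,0,0],0],[[0,0,0],[0,0,0],0],[[0,0,0],[0,0,0],0]]}}

```text
clock: 23.25
position: [0.5264, 0.0496, 0.1166]
ee_rot: [2.751, 1.516, 0.001]
force: [0.7, -4.0, 4.1]
width: 0.194
```

```bash
python3 -c "
from h import *
ang()"
```

```text
t 23.25 p [0.5264 0.0496 0.1166] y [ 0.845 -0.534  0.001] z [ 0.001 -0.    -1.   ] F [ 0.7 -4.   4.1] T [-1.12 -0.3   0.01] w 0.0178 q [-0.69  0.47  0.68  1.98 -0.39  0.83 -0.35]
ang 53.01948797485163
```

Call:
{"method": "send_rows", "body": {"deltas": [[[0,-0.0005,0],[0,0,0],0],[[0,-0.0005,0],[0,0,0],0],[[0,0,0.0005],[0,0,0],0],[[0,0,0.0005],[0,0,0],0],[[0,0,0.0005],[0,0,0],0],[[0,0,0.0005],[0,0,0],0],[[0,0,0.0005],[0,0,0],0],[[0,0,0.0005],[0,0,0],0],[[0,0,0],[0,0,0],0],[[0,0,0],[0,0,0],0]]}}

```text
clock: 24.25
position: [0.5251, 0.0492, 0.1191]
ee_rot: [-2.75, -1.517, 0.002]
force: [0.6, 1.6, 1.1]
width: 0.192
```

```bash
python3 -c "
from h import *
ang()"
```

```text
t 24.25 p [0.5251 0.0492 0.1191] y [ 0.846 -0.534 -0.002] z [-0.002  0.    -1.   ] F [0.6 1.6 1.1] T [ 0.13  0.07 -0.02] w 0.0176 q [-0.69  0.46  0.69  1.98 -0.39  0.84 -0.36]
ang 53.047256069132274
```

Call:
{"method": "send_rows", "body": {"deltas": [[[0,0,0.0007],[0,0,0],0],[[0,0,0.0007],[0,0,0],0],[[0,0,0.0007],[0,0,0],0],[[0,0,0.0007],[0,0,0],0],[[0,0,0.0007],[0,0,0],0],[[0,0,0.0007],[0,0,0],0],[[0,0,0.0007],[0,0,0],0],[[0,0,0],[0,0,0],0],[[0,0,0],[0,0,0],0],[[0,0,0],[0,0,0],0]]}}

```text
clock: 25.25
position: [0.5259, 0.049, 0.1243]
ee_rot: [2.751, 1.517, -0.0]
force: [-1.1, 0.4, -2.9]
width: 0.194
```

```bash
python3 -c "
from h import *
ang()"
```

```text
t 25.25 p [0.5259 0.049  0.1243] y [ 0.846 -0.534  0.   ] z [-0. -0. -1.] F [-1.1  0.4 -2.9] T [-0.09  0.13  0.02] w 0.0179 q [-0.7   0.45  0.69  1.97 -0.38  0.85 -0.36]
ang 53.03755103444583
```

Only the cap's weight remains (-2.9 N), so it's free. Lift straight up, then across to the bat.

Call:
{"method": "send_rows", "body": {"deltas": [[[0,0,0.002],[0,0,0],0],[[0,0,0.003],[0,0,0],0],[[0,0,0.003],[0,0,0],0],[[0,0,0.004],[0,0,0],0],[[0,0,0.006],[0,0,0],0],[[0,0,0.01],[0,0,0],0],[[0,0,0.012],[0,0,0],0],[[0,0,0.012],[0,0,0],0],[[0,0,0.01],[0,0,0],0],[[0,0,0.004],[0,0,0],0]]}}

```text
clock: 26.25
position: [0.5266, 0.049, 0.1918]
ee_rot: [2.751, 1.517, 0.003]
force: [-0.2, 0.5, -3.3]
width: 0.196
```

Call:
{"method": "send_rows", "body": {"deltas": [[[0.001,0.01,0],[0,0,0],0],[[0.002,0.02,0],[0,0,0],0],[[0.0025,0.025,0],[0,0,0],0],[[0.0025,0.027,0],[0,0,0],0],[[0.0025,0.027,0],[0,0,0],0],[[0.0025,0.027,0],[0,0,0],0],[[0.0025,0.027,0],[0,0,0],0],[[0.0025,0.025,0],[0,0,0],0],[[0.002,0.02,0],[0,0,0],0],[[0.001,0.008,0],[0,0,0],0]]}}

```text
clock: 27.25
position: [0.5463, 0.2681, 0.1895]
ee_rot: [-2.748, -1.521, 0.001]
force: [-0.0, 0.1, -3.0]
width: 0.195
```

```bash
python3 - <<'E'
from h import *
s=st();cv2.imwrite("pics/t2.png",get_image("top")[:,:,::-1]); cv2.imwrite("pics/s2.png",get_image("scene")[100:300,250:570,::-1].repeat(2,0).repeat(2,1))
p=camera_params("top"); print(proj(p,[s["position"]]))
E
```

```text
t 27.25 p [0.5463 0.2681 0.1895] y [ 0.847 -0.531 -0.001] z [-0.001  0.    -1.   ] F [-0.   0.1 -3. ] T [-0.1   0.1   0.02] w 0.0179 q [-1.01  0.5   0.7   1.7  -0.36  1.07 -0.76]
[[179.60011656 210.85278623]]
```

View pics/s2.png

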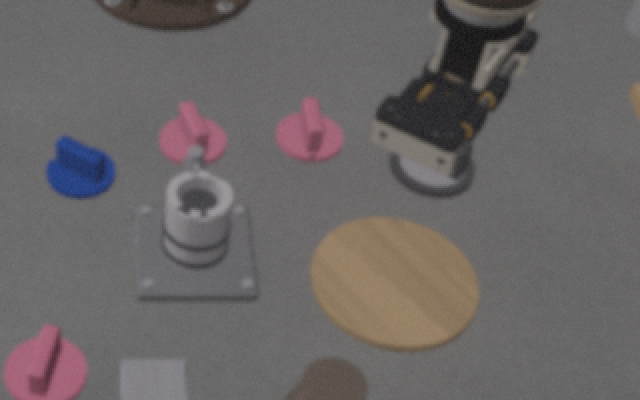

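The scene crop shows the cap held upright at (430,170), the barrel open at (195,205), and the bat empty at (395,280). Lower to just above the bat.

Call:
{"method": "send_rows", "body": {"deltas": [[[0,-0.002,-0.008],[0,0,0],0],[[0,0,-0.016],[0,0,0],0],[[0,0,-0.018],[0,0,0],0],[[0,0,-0.018],[0,0,0],0],[[0,0,-0.018],[0,0,0],0],[[0,0,-0.018],[0,0,0],0],[[0,0,-0.018],[0,0,0],0],[[0,0,-0.014],[0,0,0],0],[[0,0,-0.008],[0,0,0],0],[[0,0,-0.003],[0,0,0],0]]}}

```text
clock: 28.35
position: [0.5467, 0.2621, 0.0506]
ee_rot: [2.752, 1.515, -0.002]
force: [-0.3, -0.1, -3.5]
width: 0.195
```

Call:
{"method": "send_rows", "body": {"deltas": [[[0,0,-0.001],[0,0,0],0],[[0,0,-0.0008],[0,0,0],0],[[0,0,-0.0006],[0,0,0],0],[[0,0,-0.0006],[0,0,0],0],[[0,0,-0.0006],[0,0,0],0],[[0,0,0],[0,0,0],0],[[0,0,0],[0,0,0],0],[[0,0,0],[0,0,0],0],[[0,0,0],[0,0,0],0],[[0,0,0],[0,0,0],0]]}}

```text
clock: 29.35
position: [0.547, 0.263, 0.0478]
ee_rot: [2.751, 1.517, 0.0]
force: [-0.3, -0.4, -3.1]
width: 0.191
```

```bash
python3 -c "
from h import *
ang()"
```

```text
t 29.35 p [0.547  0.263  0.0478] y [ 0.846 -0.534  0.   ] z [ 0. -0. -1.] F [-0.3 -0.4 -3.1] T [-0.15  0.13 -0.03] w 0.0176 q [-0.93  0.66  0.59  1.83 -0.5   0.8  -0.65]
ang 53.038879484036414
```

Call:
{"method": "send_rows", "body": {"deltas": [[[0,0,-0.0006],[0,0,0],0],[[0,0,-0.0006],[0,0,0],0],[[0,0,-0.0006],[0,0,0],0],[[0,0,-0.0006],[0,0,0],0],[[0,0,-0.0006],[0,0,0],0],[[0,0,-0.0006],[0,0,0],0],[[0,0,0],[0,0,0],0],[[0,0,0],[0,0,0],0],[[0,0,0],[0,0,0],0],[[0,0,0],[0,0,0],0]]}}

```text
clock: 30.35
position: [0.547, 0.263, 0.0441]
ee_rot: [2.751, 1.517, 0.0]
force: [-0.3, 0.1, -2.8]
width: 0.194
```

Call:
{"method": "send_rows", "body": {"deltas": [[[0,0,-0.0004],[0,0,0],0],[[0,0,-0.0004],[0,0,0],0],[[0,0,-0.0004],[0,0,0],0],[[0,0,-0.0004],[0,0,0],0],[[0,0,0],[0,0,0],0],[[0,0,0],[0,0,0],0],[[0,0,0],[0,0,0],0],[[0,0,0],[0,0,0],0],[[0,0,0],[0,0,0],0],[[0,0,0],[0,0,0],0]]}}

```text
clock: 31.35
position: [0.547, 0.263, 0.0431]
ee_rot: [-2.751, -1.516, -0.001]
force: [-2.3, -0.9, 4.4]
width: 0.193
```

It's in contact with the bat at z = 0.043 as computed, with about +7 N change in force. Release.

Call:
{"method": "send_rows", "body": {"deltas": [[[0,0,0.0003],[0,0,0],0.018],[[0,0,0],[0,0,0],0.02],[[0,0,0],[0,0,0],0.022],[[0,0,0],[0,0,0],0.026],[[0,0,0],[0,0,0],0.035],[[0,0,0],[0,0,0],0.045],[[0,0,0],[0,0,0],0.06],[[0,0,0],[0,0,0],0.06],[[0,0,0],[0,0,0],0.06],[[0,0,0],[0,0,0],0.06]], "force": 10}}

```text
clock: 32.35
position: [0.5469, 0.263, 0.0428]
ee_rot: [2.751, 1.517, -0.0]
force: [0.5, 0.1, 0.5]
width: 0.652
```

Call:
{"method": "send_rows", "body": {"deltas": [[[0,0,0.003],[0,0,0],0.06],[[0,0,0.006],[0,0,0],0.06],[[0,0,0.01],[0,0,0],0.06],[[0,0,0.015],[0,0,0],0.06],[[0,0,0.02],[0,0,0],0.06],[[0,0,0.025],[0,0,0],0.06],[[0,0,0.025],[0,0,0],0.06],[[0,0,0.025],[0,0,0],0.06],[[0,0,0.025],[0,0,0],0.06],[[0,0,0.02],[0,0,0],0.06]]}}

```text
clock: 33.35
position: [0.5474, 0.2628, 0.2198]
ee_rot: [-2.751, -1.516, -0.004]
force: [-0.1, 0.2, 0.5]
width: 0.657
```

Call:
{"method": "send_rows", "body": {"deltas": [[[-0.018,0.018,0],[0,0,0],0.06],[[-0.018,0.018,0],[0,0,0],0.06],[[-0.018,0.018,0],[0,0,0],0.06],[[-0.018,0.018,0],[0,0,0],0.06],[[-0.018,0.018,0],[0,0,0],0.06],[[-0.018,0.018,0],[0,0,0],0.06],[[-0.018,0.018,0],[0,0,0],0.06],[[-0.018,0.018,0],[0,0,0],0.06],[[-0.018,0.018,0],[0,0,0],0.06],[[-0.018,0.018,0],[0,0,0],0.06]]}}

```text
clock: 34.35
position: [0.3664, 0.4436, 0.2183]
ee_rot: [-2.751, -1.516, -0.002]
force: [0.2, 0.0, 0.5]
width: 0.657
```

```bash
python3 - <<'E'
from h import *
st();a=get_image("scene")[:,:,::-1];b=get_image("top")[:,:,::-1]
cv2.imwrite("pics/fin.png",cv2.hconcat([a[100:380,150:550],b[80:360,130:530]]))
E
```

```text
t 34.35 p [0.3664 0.4436 0.2183] y [ 0.845 -0.534 -0.   ] z [ 0.001  0.001 -1.   ] F [0.2 0.  0.5] T [-0.08  0.1   0.  ] w 0.0603 q [-1.48  0.41  0.71  1.75 -0.3   1.09 -1.23]
```

View pics/fin.png

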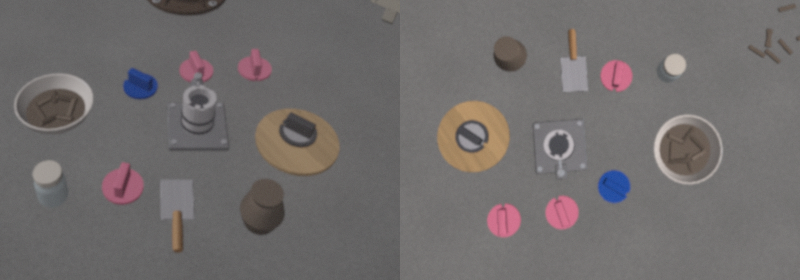

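The cap stands upright on the middle of the bat (scene (299,128), top (472,136)). The barrel is open, and the vase, jar and scraper look unmoved.

```bash
python3 -c "
from cell import job
print(job.sign_off())"
```

```text
the job is handed in; nothing more can be done
None
```

The extruder is open, and the cap is standing upright on the bat with its grip bar on top. The job was handed in at about 34.5 s on the robot's clock.

- **Button:** I pressed it to its hard end at 101 mm, where the force reached about 21 N with no further travel.
- **Turning the cap:** I sank it about 3 mm with 6–8 N and turned it counterclockwise until the moment and side force rose, at about 56°. I then backed off to 53°.
- **Lifting:** the cap came free, with only its own weight of about 3 N on the wrist.
- **Setting down:** it touched the bat at about 4 N, and I let go and backed away.

**Last checks:** the final pictures show the cap whole and near the middle of the bat and the barrel mouth open. By eye, the vase, jar, scraper and look-alikes are in their original places. The wrist force was close to zero.

**Less certain:**
- **Stop angle:** the stop felt soft. The moment built up gradually between about 54° and 59° of tool angle, up to 0.44 N m, so its angle is good to about 2°.
- **Camera offset:** the top camera placed the barrel about 2 mm off in y compared with the wrist camera. I used the wrist value.

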